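# Close off the purge port and hold its cap down on the gasket

### The arm

A 6-joint arm with a two-finger parallel gripper is mounted at the origin on the work surface. World frame = base frame: x ahead of the robot, y to its left, z up, the work surface at z = 0. Lengths are in m, angles in rad, forces in N, time in s.
With the tool pointing down it reaches from about 0.4 to 0.825 m from the base axis. Payload 7 kg.
Tool frame: the origin (TCP) lies at the centre of the arm's flange, where the gripper is bolted on; the fingertips stand 178 mm ahead of it and the grasp point (between the pads) lies arm.tcp_to_grasp ahead of it (arm.tcp_to_grasp is the distance from the TCP to the grasp point, in m); z points along the fingers, y is the direction in which the jaws open and shut (so a half turn about z gives the same grasp; the last joint's range is limited). The gripper opens to 88 mm and grips with 3 to 60 N. Pads are 19 mm wide; open, the fingers measure 130 mm over their backs; the gripper's body (78 mm by 193 mm) begins 47 mm behind the grasp point.
Start: joints at [1.617, 0.359, 0.012, 0, -1.224, -0.288], TCP at [0.162, 0.655, 0.405] pointing down, gripper open.
Joint ranges: [-3.07, 3.07], [-1.43, 2.12], [-1.02, 1.25], [-3.03, 1.67], [-3.05, -0], [-3.03, 3.03]. Speed limits (rad/s): [2.39, 2.39, 3.01, 3.14, 3.14, 3.14].

### API

Orientations are given as [roll, pitch, yaw] about the fixed x, y, z axes, in that order (R = Rz(yaw) Ry(pitch) Rx(roll)).
In Python, from station import arm gives the robot as it stands.
- The arm moves only by the tool move_arm, never from a script. Its argument "deltas" is a list of rows, each a list of 6 numbers: the shift along the world's x, y, z in mm, then the turn, a rotation vector about the world's x, y, z in degrees. In form: [[tx, ty, tz, ax, ay, az], ...]. A call has exactly 5 rows; each row shifts and turns the commanded pose from where the row before left it; what a row does not reach is not made up. A row lasts 1/12 s, in which the tool goes at most 41.7 mm and 7.16 degrees, less where a joint would pass 70% of its speed; a pose out of reach is approached as far as the arm can. A call with a gripper value outside its range is refused whole. "claw" is the closure in counts, from 0 (fully open) to 255 (shut), set as the call begins (left out, the last holds). The fingers move at their own pace and stop on an object; "squeeze" is the grip in N (left out, the last holds). Time passes only in rows, so rows that do not move let the fingers close, or fill a call up. It gives the time, the measured TCP pose, the force and the opening at its end, in the units of the state.
- arm.get_state(): the state, without advancing time (a new reading comes with each control period).
- arm.grab_frame(name): name is "side" or "top"; returns the picture (384x512x3 uint8, red, green, blue); there is no depth.
- arm.calibration(name): a dict with "intrinsics" (3x3 intrinsics, pixels), "k1" (the pictures are not rectified: a ray, as slopes to the right and down, at radius r is drawn at 1 + k1 r^2 times it, then the intrinsics apply), "T" (4x4, takes a point from camera to world coordinates). Camera axes: x right, y up, looking along -z (the intrinsics and any distortion apply to the point x, -y, -z); pixel columns grow to the right and rows downward; lengths in m; the calibration is good to about 2 mm. A picture is of the moment at which its call begins. calibration takes no time and is no camera call.
- arm.job_done(): hands the job in, once; it reports no verdict.
Trained networks look in the newest picture that a camera, given by its name, has taken for a name from the list of things; names that differ only in an ending like _2 or _b are one class to them, and where a whole thing is asked for, a point or a joint stands for the part that bears it (a point fixed in the world has none). Each returns a list of dicts, best first, with "score" (0 to 1); they miss things now and then, are a little off and sometimes report something else, mostly with a low value. They report only what shows in the picture. A call takes as long as a camera call. They do not tell look-alikes from the thing itself.
- arm.spot_in(thing, camera): "xy" ([column, row] in pixels, amid what is visible of it).
- arm.masks_of(thing, camera): "pixels" (384x512 bool, what is visible of it) and "xy" ([column, row] in pixels, amid what is visible of it).
- arm.spot_point(thing, camera): "xy" ([column, row] in pixels: a listed point, or the origin of a listed thing).
The state is a dict: "t": time; "q": joint angles; "qd": joint speeds; "joint_efforts": joint torques, N m; "eef_pos": TCP position; "ee_rot": TCP orientation; "force": force on the tool from outside, world axes, zero at the start; "moment": the same for the moment, N m; "width": finger opening in m.
Only numpy, scipy, OpenCV 4.12 (cv2) and the standard library are available. Lean on these libraries where they do the work, as an engineer would, in place of code of your own. Each camera call takes 0.05 s, during which the arm holds its last target. There are 200 camera calls.

### The job

Throw the valve lever from its near notch into the marked middle notch and leave it there. Then fit the wide white cap on the port's stud and press until it clicks past the balls; keep pressing after the click until the cap is fully home with the gasket ring squeezed to its stop, and finish while still holding it pressed down like that. Leave the narrow cap and the other loose things where they are.

Things in the scene. Friction and masses are not known exactly. Their poses are not given: they have to be found in the camera images.
- cap: The wide cap to fit: white plastic cup, 38 mm outside diameter, 38 mm tall, 0.05 kg, standing open end down (closed flat top). Origin at the centre of its open rim (underside), z up. Bore 31 mm; just inside the rim a rounded lip narrows it to 21 mm; bore is 32 mm deep.
- port: Fixed port, told by its upright steel stud: square 80 x 80 x 8 mm aluminium foot, round boss 48 mm across up to 18.5 mm, black gasket ring 41 mm across above the boss, and in the middle the stud. Origin at the centre of its underside, z up. When the cap is fully home its rim (cap origin) is 24 mm above this origin; snapped on but not pressed it rests about 2.5 mm higher; the click comes with the rim about 32 mm above it.
- stud_top (a point): Top centre of the stud, 50 mm above the table. The stud is 17 mm across with a coned tip; four spring-loaded steel balls stand out of its sides (to 26 mm across) 35 mm above the table. The cap goes straight down over it, any yaw. Push climbs to 8 to 12 N with the rim 35 mm up, drops (even pulls down by up to 10 N) as the lip passes the balls: the click.
- gasket (a joint): How far the sprung gasket ring is pressed down, m: 0 = up (its top 28.5 mm above the table), 0.0045 = bottomed (top at 24 mm). Spring about 2.5 N at first touch, 2 N per mm, 11.5 N when bottomed, then solid: 15 to 25 N of steady push holds it there; with the cap only snapped on and let go it reads about 0.0018.
- valve: Fixed three-notch lever valve: grey block 100 (x) x 56 (y) x 30 mm with two upright aluminium quadrant discs up to 72 mm high either side of the lever, notches dark, steel index tabs beside the middle notch. Origin at the centre of its underside. The lever pivots about the valve's y axis at 30 mm above the origin and swings in the valve's x-z plane.
- lever (a joint): Lever angle, rad: 0 = upright, the marked middle notch; -0.5 = near notch (leaning to the valve's -x, start), +0.5 = far notch (leaning to +x); stops at +-0.62. A detent draws it into the nearest notch; about 2 to 4 N at the knob moves it across the hump between notches.
- knob (a point): Centre of the lever's black ball knob, 26 mm across, 95 mm from the pivot (125 mm above the table when upright).
- narrow_cap: spare narrow cap, white plastic cylinder 25 mm across and 50 mm tall, upright, not wanted; origin at the centre of its underside
- screwdriver: loose screwdriver lying flat, 190 mm long; bystander
- o_ring: loose black rubber ring lying flat, 44 mm across, 6 mm thick; bystander
- jar: loose clear jar, 56 mm across, 75 mm tall; bystander
- wrench: loose steel wrench lying flat, 170 mm long; bystander
Things that resemble listed ones, but are neither listed nor needed, are in the scene too. Leave any green or yellow look-alike of the cap alone.

How it is judged:
On the way, in this order (a step that is already met when the one before it is completed fails the run):
1. the lever sits in the middle notch, cap not yet on (value of joint lever between -0.12 and 0.12 rad and velocity of joint lever between -0.1 and 0.1 rad/s), for 0.3 s.
2. the cap has clicked past the balls of the stud (horizontal distance between cap and stud_top below 0.004 m and angle between cap's own z axis and vertical below 0.1 rad and z of cap in the frame of port below 0.0295 m), for 0.1 s.
At the end, for the whole second after the job is handed in: The lever is within 0.12 rad of the middle notch; the cap is upright (within 0.1 rad) on the stud within 4 mm of its axis, its rim within 1.5 mm of fully home and the gasket pressed at least 3.6 of its 4.5 mm, with the gripper still pushing on the cap (over 3 N) through the last second (value of joint lever between -0.12 and 0.12 rad and horizontal distance between cap and stud_top below 0.004 m and angle between cap's own z axis and vertical below 0.1 rad and z of cap in the frame of port below 0.0255 m and value of joint gasket above 0.0036 m and contact force between the fingers and cap above 3 N); the arm keeps its last pose, push and grip.
It fails at once if a bystander is moved more than 40 mm (distance of any of narrow_cap, screwdriver, o_ring, jar, wrench from where it was at the start of the episode above 0.04 m).
It also fails if it takes over 58 s, if anything falls off the work surface, if the arm or the gripper's body presses on something with over 40 N, if the wrist force passes 120 N, or if a joint passes its speed limit or range.

## Working session

There is one attempt and no reset: what is moved stays moved. The work goes in short steps, Python scripts to look and compute and a tool call to move; the robot and the scene stay as the last step left them, time stands still between calls to the robot, and variables do not carry over. Pictures are saved under pics/ and viewed, about 8 in all and at most 12, crops included, and the job is handed in when it is done.

Besides the shell and the picture viewer there is one more tool, called after "Call:" as name([rows], argument=value, ...), one row to a line, values as JSON. move_arm: Moves the arm, as the interface text tells. Its arguments: {"type":"object","properties":{"deltas":{"type":"array","items":{"type":"array","items":{"type":"number"}}},"claw":{"type":"number"},"squeeze":{"type":"number"}},"required":["deltas"]}

```bash
mkdir -p pics; cat > h.py <<'E'
import numpy as np, cv2
from station import arm
def ray(cam,px):
    c=arm.calibration(cam);K=np.array(c['intrinsics']);T=np.array(c['T']);k=c['k1']
    d=np.array([(px[0]-K[0,2])/K[0,0],(px[1]-K[1,2])/K[1,1]]);u=d.copy()
    for _ in range(30):u=d/(1+k*(u@u))
    return T[:3,3],T[:3,:3]@np.array([u[0],-u[1],-1.])
def atz(cam,px,z):
    o,d=ray(cam,px);return o+d*(z-o[2])/d[2]
def tri(a,b):
    (o1,d1),(o2,d2)=ray('top',a),ray('side',b)
    s=np.linalg.lstsq(np.c_[d1,-d2],o2-o1,rcond=None)[0]
    p,q=o1+d1*s[0],o2+d2*s[1];return (p+q)/2,np.linalg.norm(p-q)
def proj(cam,P):
    c=arm.calibration(cam);K=np.array(c['intrinsics']);T=np.array(c['T'])
    p=T[:3,:3].T@(np.array(P)-T[:3,3]);u=np.array([p[0],-p[1]])/-p[2];u=u*(1+c['k1']*(u@u));return K[:2,:2]@u+K[:2,2]
def save(cam,n):
    cv2.imwrite('pics/'+n+'.png',arm.grab_frame(cam)[:,:,::-1])
E
python3 - <<'E'
from h import *
np.set_printoptions(precision=4,suppress=True)
s=arm.get_state();print(s,arm.tcp_to_grasp)
a=arm.grab_frame('top');b=arm.grab_frame('side')
cv2.imwrite('pics/top.png',a[:,:,::-1]);cv2.imwrite('pics/side.png',b[:,:,::-1])
for c in('top','side'):
    print(c,np.array(arm.calibration(c)['T'])[:3,3])
    for t in('cap','port','valve','narrow_cap','jar','screwdriver','wrench','o_ring'):
        print(t,[(np.round(r['xy'],1),round(r['score'],2)) for r in arm.spot_in(t,c)])
    for t in('stud_top','knob','cap','valve'):
        print('pt',t,[(np.round(r['xy'],1),round(r['score'],2)) for r in arm.spot_point(t,c)])
E
```

```text
{'t': 0.0, 'q': array([ 1.6171,  0.3594,  0.0111, -0.0004, -1.2241, -0.2881]), 'qd': array([-0.001 , -0.0017, -0.0017, -0.0003,  0.0003,  0.0016]), 'joint_efforts': array([  0.0009, -58.2717,  29.3053,   6.997 ,   0.0071,  -0.0002]), 'eef_pos': array([0.1616, 0.6552, 0.4037]), 'ee_rot': array([ 3.14  , -0.0001, -0.2419]), 'force': array([0.3615, 0.2694, 0.3507]), 'moment': array([-0.0089, -0.0195, -0.0531]), 'width': 0.08737824810020328} 0.1593
top [0.3817 0.0909 1.0385]
cap [(array([323.2, 216. ]), 0.81), (array([328.8, 248.5]), 0.79), (array([286. , 233.8]), 0.72)]
port [(array([380.4, 200. ]), 0.64)]
valve [(array([198.2, 211.1]), 0.75)]
narrow_cap [(array([200.5, 221.3]), 0.46)]
jar [(array([155.4, 118.3]), 0.61), (array([321.7, 215. ]), 0.35)]
screwdriver [(array([311.4, 133.2]), 0.63)]
wrench [(array([122.1, 265.5]), 0.83)]
o_ring [(array([306.5, 177.3]), 0.51)]
pt stud_top [(array([384.1, 198.4]), 0.56)]
pt knob [(array([209.5, 225.3]), 0.55)]
pt cap [(array([324.7, 248.5]), 0.73), (array([318.6, 219.6]), 0.58), (array([158.7, 122.3]), 0.56), (array([284. , 234.4]), 0.55)]
pt valve [(array([198.6, 212.8]), 0.86)]
side [0.4799 0.8025 0.6609]
cap [(array([302.1, 191. ]), 0.69), (array([272.6, 189.3]), 0.68), (array([290.7, 215.9]), 0.56)]
port [(array([265.2, 170.2]), 0.75)]
valve [(array([264.7, 271.1]), 0.65), (array([263.4, 168.5]), 0.22)]
narrow_cap [(array([266.5, 228.9]), 0.54)]
jar [(array([135.4, 296.7]), 0.91)]
screwdriver [(array([197.3, 199.6]), 0.7)]
wrench [(array([323.4, 356.1]), 0.72)]
o_ring []
pt stud_top [(array([261.7, 155.8]), 0.87)]
pt knob [(array([284.7, 233.7]), 0.55)]
pt cap [(array([300. , 195.6]), 0.68), (array([272.6, 199.1]), 0.64), (array([290.8, 218.6]), 0.57)]
pt valve [(array([264.7, 282.3]), 0.64)]
```

View pics/top.png

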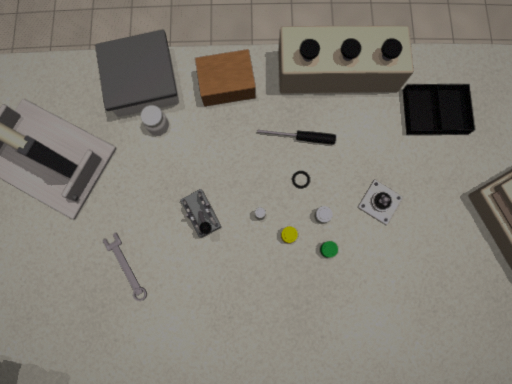

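View pics/side.png

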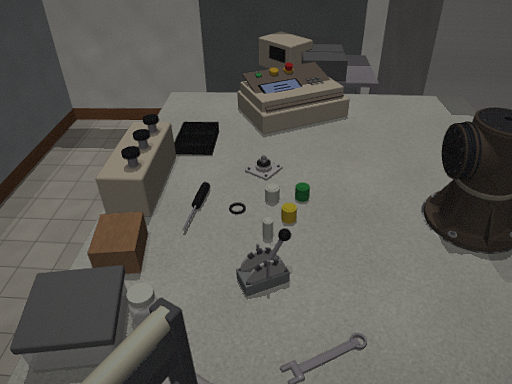

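The top view shows the white wide cap at (323,215), the narrow white cap at (260,213), yellow at (289,235) and green at (329,249). The port is at (381,201), and the valve at (200,213) with its knob at (205,228). In the side view the wide cap is at (272,195), narrow cap (267,230), knob (285,235) and stud (263,157).

Candidates for the cap are white wide (323,215), yellow (289,235), green (329,249) and narrow white (260,213). I choose (323,215) and will check it in a crop.

```bash
python3 - <<'E'
from h import *
np.set_printoptions(precision=4,suppress=True)
for n,z in(((0,0),0),((511,0),0),((0,383),0)): print(n,atz('top',n,z))
for n,a,b in(('knob',(205,228),(285,235)),('stud',(382,200),(263,157)),('captop',(323.5,214),(272.5,188)),('narrowtop',(260,213),(267.5,221)),('valve',(198.6,212.8),(264.7,282)),('jartop',(151,114),(140,290))):
    print(n,*tri(a,b))
print('cap38',atz('top',(323.3,214),.038),atz('side',(272.5,188),.038))
print('yel',atz('top',(289,234),.03),'gr',atz('top',(329,249),.03),'oring',atz('top',(301,179.5),.003))
a=cv2.imread('pics/top.png');b=cv2.imread('pics/side.png')
f=lambda i,x,y,w,h,s:cv2.resize(i[y:y+h,x:x+w],None,fx=s,fy=s,interpolation=cv2.INTER_CUBIC)
t=np.vstack([np.hstack([f(a,170,180,80,60,5),f(a,270,180,80,60,5)]),np.hstack([f(b,225,220,80,60,5),f(b,235,150,80,60,5)])])
cv2.imwrite('pics/crop1.png',t)
for c in('top','side'):
  arm.grab_frame(c)
  for th in('cap','valve','port','narrow_cap'):
    for r in arm.masks_of(th,c):
        m=r['pixels'];ys,xs=np.where(m);print(c,th,round(r['score'],2),np.round(r['xy'],1),xs.min(),xs.max(),ys.min(),ys.max(),'mean',xs.mean().round(1),ys.mean().round(1))
E
```

```text
(0, 0) [1.1097 0.7787 0.    ]
(511, 0) [ 1.08   -0.6132  0.    ]
(0, 383) [0.128  0.6927 0.    ]
knob [0.4699 0.2001 0.1101] 0.0009346661576906675
stud [ 0.5324 -0.1951  0.0469] 0.0021435494046915904
captop [ 0.5029 -0.0612  0.0356] 0.0017604887638118778
narrowtop [0.5085 0.0835 0.0454] 0.0011455810412918299
valve [0.5129 0.2283 0.0009] 0.008168594682749103
jartop [0.7351 0.3279 0.0785] 0.0025611948870004992
cap38 [ 0.5035 -0.0605  0.038 ] [ 0.5019 -0.0576  0.038 ]
yel [0.4604 0.0186 0.03  ] gr [ 0.4244 -0.071   0.03  ] oring [ 0.5916 -0.0163  0.003 ]
top cap 0.77 [322.2 216.5] 315 332 206 223 mean 323.1 214.6
top cap 0.65 [327.  248.5] 321 337 241 257 mean 329.0 249.2
top valve 0.62 [202.  212.8] 181 221 189 237 mean 200.5 213.3
top port 0.84 [381.4 201.8] 358 401 180 224 mean 379.9 202.0
side cap 0.72 [274.  193.1] 265 279 183 202 mean 271.8 192.9
side cap 0.59 [301.9 192.6] 295 309 182 201 mean 302.0 191.6
side cap 0.52 [292.7 212. ] 281 296 202 222 mean 288.8 212.2
side port 0.57 [266.1 168.1] 245 281 155 179 mean 263.8 167.7
side narrow_cap 0.54 [267.7 229.3] 263 272 217 238 mean 267.3 227.2
```

View pics/crop1.png

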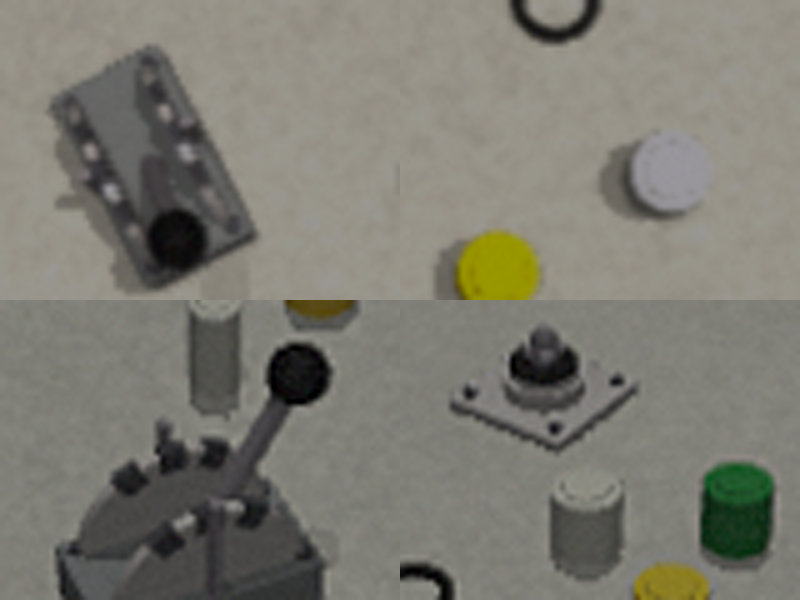

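```bash
python3 - <<'E'
from h import *
np.set_printoptions(precision=4,suppress=True)
arm.grab_frame('top')
a=cv2.imread('pics/top.png')
r=arm.masks_of('port','top');m=r[0]['pixels'].astype(np.uint8)
cnt=max(cv2.findContours(m,0,2)[0],key=cv2.contourArea);R=cv2.minAreaRect(cnt);print('port rect',R,atz('top',R[0],.008))
rs=arm.masks_of('valve','top')
c4=(np.array([(155,45),(52,105),(150,287),(255,235)])+.5)/5-.5+[170,180]
C=np.array([atz('top',p,.03)[:2] for p in c4]);print('valve corners',C,'c',C.mean(0))
e=(C[0]-C[3]+C[1]-C[2])/2;print('len',np.linalg.norm(e),'ang',np.degrees(np.arctan2(e[1],e[0])))
k=(np.array([177,238])+.5)/5-.5+[170,180];K=atz('top',k,.1134);print('knob',k,K,C.mean(0)-K[:2],np.linalg.norm(C.mean(0)-K[:2]))
# white cap disc
g=a[195:232,305:345].astype(int);br=g.min(2);mm=(br>150).astype(np.uint8);print('bg',np.median(br),br.max(),mm.sum())
th,mk=cv2.threshold(br.astype(np.uint8),0,255,cv2.THRESH_OTSU);n,l,st,ce=cv2.connectedComponentsWithStats(mk)
print(th,[(st[i],ce[i]+[305,195]) for i in range(1,n) if st[i][4]>50])
# dark gasket
g=a[180:224,358:402];br=g.max(2);mk=(br<70).astype(np.uint8);n,l,st,ce=cv2.connectedComponentsWithStats(mk)
print([(st[i],ce[i]+[358,180]) for i in range(1,n) if st[i][4]>8])
f=lambda i,x,y,w,h,s:cv2.resize(i[y:y+h,x:x+w],None,fx=s,fy=s,interpolation=cv2.INTER_CUBIC)
b=cv2.imread('pics/side.png')
cv2.imwrite('pics/crop2.png',np.hstack([f(a,355,178,50,50,8),f(b,240,145,50,50,8)]))
E
```

```text
port rect ((379.9403991699219, 201.67356872558594), (35.41493225097656, 33.4714241027832), 30.256441116333008) [ 0.5333 -0.201   0.008 ]
valve corners [[0.5696 0.2196]
 [0.5424 0.2672]
 [0.4578 0.2218]
 [0.4806 0.1738]] c [0.5126 0.2206]
len 0.0980775962023999 ang 27.710238013544814
knob [205.  227.2] [0.4718 0.1996 0.1134] [0.0408 0.021 ] 0.04589963839671762
bg 137.0 152 19
113.0 [(array([   0,    0,   40,   37, 1366], dtype=int32), array([325.2562, 212.6391]))]
[(array([ 16,  12,  17,  17, 187], dtype=int32), array([381.6631, 200.5668]))]
```

View pics/crop2.png

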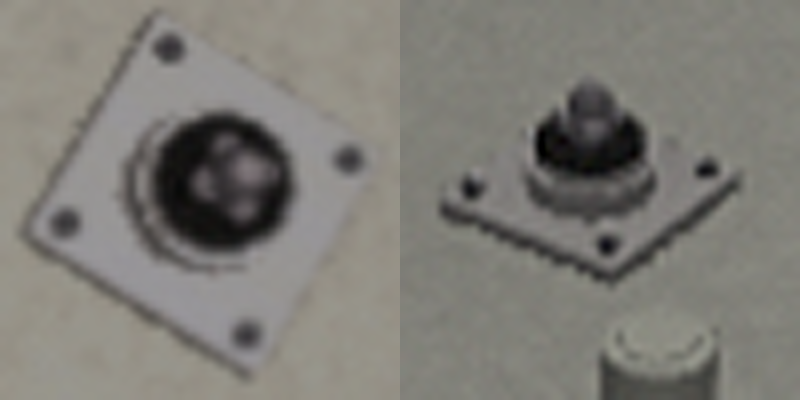

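Crop2: the gasket ring centre is at about (382.4,200.2) in the top view, with the stud upright in the side view. The valve axis is at about 27.5°, and the knob lies 45.9 mm from the pivot, where 45.5 mm is expected. I'll move above the knob.

Call:
move_arm([
  [20,-30,0,0,0,2.76],
  [20,-30,0,0,0,2.76],
  [20,-30,0,0,0,2.76],
  [20,-30,0,0,0,2.76],
  [20,-30,0,0,0,2.76],
])

```text
t: 2.37
eef_pos: [0.2622, 0.5038, 0.4047]
ee_rot: [-3.141, -0.0, 0.002]
force: [0.2, 0.8, -0.2]
width: 0.0875
```

Call:
move_arm([
  [20,-30,0,0,0,2.76],
  [20,-30,0,0,0,2.76],
  [20,-30,0,0,0,2.76],
  [20,-30,0,0,0,2.76],
  [20,-30,0,0,0,2.76],
])

```text
t: 2.78
eef_pos: [0.3622, 0.3537, 0.405]
ee_rot: [-3.141, -0.001, 0.243]
force: [0.8, 0.2, -0.4]
width: 0.0876
```

Call:
move_arm([
  [20,-30,0,0,0,2.76],
  [20,-30,0,0,0,2.76],
  [20,-30,0,0,0,2.76],
  [20,-30,0,0,0,2.76],
  [10,-5,0,0,0,2.76],
])

```text
t: 3.2
eef_pos: [0.4526, 0.2267, 0.4051]
ee_rot: [3.141, -0.0, 0.481]
force: [-1.0, 0.2, -0.0]
width: 0.0876
```

```bash
python3 - <<'E'
from h import *
np.set_printoptions(precision=4,suppress=True)
g=(np.array([223,181])+.5)/8-.5+[355,178];h=(np.array([207,191])+.5)/8-.5+[355,178]
print('gasket',atz('top',g,.0285),'holes',atz('top',h,.008))
gs=(np.array([590,142])-[400,0]+.5)/8-.5+[240,145];hs=(np.array([590,92])-[400,0]+.5)/8-.5+[240,145]
print('side gasket',atz('side',gs,.0285))
ct=(np.array([271,172])+.5)/5-.5+[270,180];print('cap',ct,atz('top',ct,.038))
cs=(np.array([588-400,489-300])+.5)/5-.5+[235,150];print('cap side',atz('side',cs,.038))
print(arm.get_state())
E
```

```text
gasket [ 0.5337 -0.2013  0.0285] holes [ 0.5339 -0.2023  0.008 ]
side gasket [ 0.5328 -0.1963  0.0285]
cap [323.8 214. ] [ 0.5034 -0.0616  0.038 ]
cap side [ 0.5028 -0.0603  0.038 ]
{'t': 3.2, 'q': array([ 0.8531,  0.0785, -0.3522,  0.0002, -1.1399,  1.1986]), 'qd': array([-0.2349,  0.1544,  0.1723, -0.0044, -0.0072,  0.7782]), 'joint_efforts': array([ -0.2253, -36.5344,  27.4972,   6.7904,   0.0692,  -0.5504]), 'eef_pos': array([0.4526, 0.2267, 0.4051]), 'ee_rot': array([ 3.1414, -0.0002,  0.481 ]), 'force': array([-0.959 ,  0.2002, -0.0189]), 'moment': array([-0.0482, -0.0013,  0.0343]), 'width': 0.08764981251125875}
```

Call:
move_arm([
  [19,-27,0,0,0,0],
  [0,0,-30,0,0,0],
  [0,0,-30,0,0,0],
  [0,0,0,0,0,0],
  [0,0,0,0,0,0],
])

```text
t: 3.62
eef_pos: [0.4705, 0.203, 0.3441]
ee_rot: [3.14, 0.003, 0.481]
force: [0.3, 1.3, 1.2]
width: 0.0877
```

```bash
python3 - <<'E'
from h import *
a=arm.grab_frame('top')[:,:,::-1];b=arm.grab_frame('side')[:,:,::-1]
f=lambda i,x,y,w,h,s:cv2.resize(i[y:y+h,x:x+w],None,fx=s,fy=s,interpolation=cv2.INTER_CUBIC)
cv2.imwrite('pics/c3.png',np.hstack([f(a,150,165,100,100,4),f(b,220,180,100,100,4)]))
print(arm.get_state()['eef_pos'])
E
```

```text
[0.47113889 0.20397226 0.34633899]
```

View pics/c3.png

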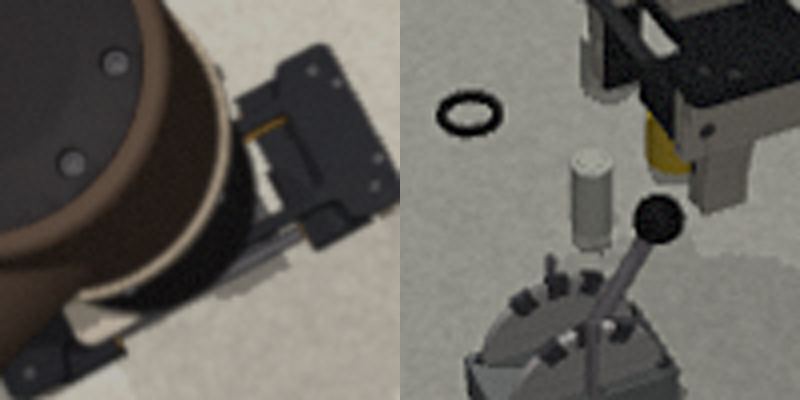

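The picture shows the fingers (two grey pads) above and beyond the knob, with clearance on both sides. The knob is at about (285,235) in side pixels. I'll shift 4 mm, go down, then close gently.

Call:
move_arm([
  [0,-4,-24,0,0,0],
  [0,0,-25,0,0,0],
  [0,0,-25,0,0,0],
  [0,0,0,0,0,0],
  [0,0,0,0,0,0],
])

```text
t: 4.13
eef_pos: [0.4709, 0.2, 0.2716]
ee_rot: [3.141, 0.0, 0.482]
force: [0.2, -0.1, 0.2]
width: 0.0876
```

Call:
move_arm([
  [0,0,0,0,0,0],
  [0,0,0,0,0,0],
  [0,0,0,0,0,0],
  [0,0,0,0,0,0],
  [0,0,0,0,0,0],
], claw=255, squeeze=10)

```text
t: 4.55
eef_pos: [0.4708, 0.1994, 0.2714]
ee_rot: [-3.141, -0.001, 0.481]
force: [0.9, -0.7, -0.3]
width: 0.0598
```

Call:
move_arm([
  [0,0,0,0,0,0],
  [0,0,0,0,0,0],
  [0,0,0,0,0,0],
  [0,0,0,0,0,0],
  [0,0,0,0,0,0],
])

```text
t: 4.97
eef_pos: [0.4706, 0.1993, 0.2706]
ee_rot: [3.142, 0.0, 0.481]
force: [-0.2, 0.0, 0.8]
width: 0.0262
```

Call:
move_arm([
  [3.8,2,2,0,0,0],
  [3.8,2,2,0,0,0],
  [3.9,2,1.7,0,0,0],
  [3.9,2,1.7,0,0,0],
  [4.1,2.1,1.2,0,0,0],
])

```text
t: 5.38
eef_pos: [0.4905, 0.2095, 0.2796]
ee_rot: [3.141, 0.0, 0.481]
force: [-1.8, -2.4, 4.1]
width: 0.0254
```

Call:
move_arm([
  [4.1,2.1,1.2,0,0,0],
  [4.2,2.2,0.7,0,0,0],
  [4.2,2.2,0.7,0,0,0],
  [4.2,2.2,0.3,0,0,0],
  [4.2,2.2,0.2,0,0,0],
])

```text
t: 5.8
eef_pos: [0.5119, 0.2206, 0.2828]
ee_rot: [3.141, -0.001, 0.481]
force: [1.6, -4.5, 5.5]
width: 0.0251
```

Call:
move_arm([
  [0,0,0,0,0,0],
  [0,0,0,0,0,0],
  [0,0,0,0,0,0],
  [0,0,0,0,0,0],
  [0,0,0,0,0,0],
])

```text
t: 6.22
eef_pos: [0.5117, 0.2205, 0.2828]
ee_rot: [3.141, -0.001, 0.481]
force: [2.1, -4.1, 6.0]
width: 0.0245
```

```bash
python3 - <<'E'
from h import *
b=arm.grab_frame('side')[:,:,::-1]
cv2.imwrite('pics/c4.png',cv2.resize(b[180:290,210:330],None,fx=4,fy=4,interpolation=cv2.INTER_CUBIC))
E
```

```text
(no output)
```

View pics/c4.png

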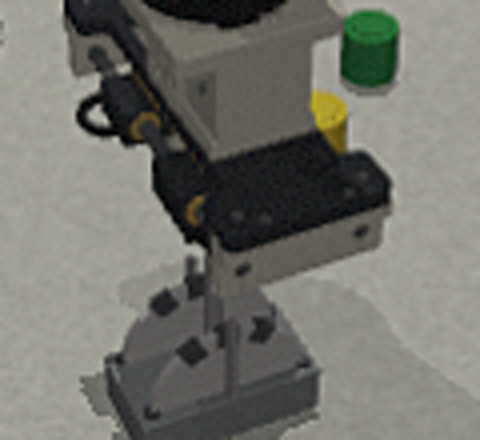

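The lever stands upright beside the middle tabs, at about (207,280) in the crop. I'll release and lift.

Call:
move_arm([
  [0,0,0,0,0,0],
  [0,0,0,0,0,0],
  [0,0,0,0,0,0],
  [0,0,0,0,0,0],
  [0,0,0,0,0,0],
], claw=60)

```text
t: 6.68
eef_pos: [0.5109, 0.2205, 0.2821]
ee_rot: [-3.141, 0.0, 0.481]
force: [0.4, -1.0, 0.2]
width: 0.0532
```

Call:
move_arm([
  [0,0,15,0,0,0],
  [0,0,35,0,0,0],
  [0,0,38,0,0,0],
  [0,-38,0,0,0,0],
  [0,-38,0,0,0,0],
])

```text
t: 7.1
eef_pos: [0.5115, 0.1452, 0.3727]
ee_rot: [-3.141, -0.005, 0.484]
force: [0.5, -0.3, -0.9]
width: 0.0665
```

Call:
move_arm([
  [0,-38,0,0,0,-5],
  [0,-38,0,0,0,-5],
  [0,-38,0,0,0,-5],
  [0,-38,0,0,0,-5],
  [0,-38,0,0,0,-5],
], claw=100)

```text
t: 7.52
eef_pos: [0.5106, -0.0472, 0.3705]
ee_rot: [-3.141, -0.0, 0.041]
force: [1.1, 1.5, 0.1]
width: 0.0537
```

```bash
python3 - <<'E'
from h import *
a=arm.grab_frame('top')[:,:,::-1];b=arm.grab_frame('side')[:,:,::-1]
f=lambda i,x,y,w,h,s:cv2.resize(i[y:y+h,x:x+w],None,fx=s,fy=s,interpolation=cv2.INTER_CUBIC)
cv2.imwrite('pics/c5.png',np.hstack([f(a,160,150,130,130,3),f(b,220,150,130,130,3)]))
for c in('top','side'):print(c,[(r['xy'],r['score']) for r in arm.spot_point('knob',c)])
print('upright knob expects',proj('top',(.5126,.2206,.125)),proj('side',(.5126,.2206,.125)))
E
```

```text
top []
side [([261.6, 234.6], 0.66)]
upright knob expects [194.28723593 207.28293106] [262.78704112 235.75868882]
```

View pics/c5.png

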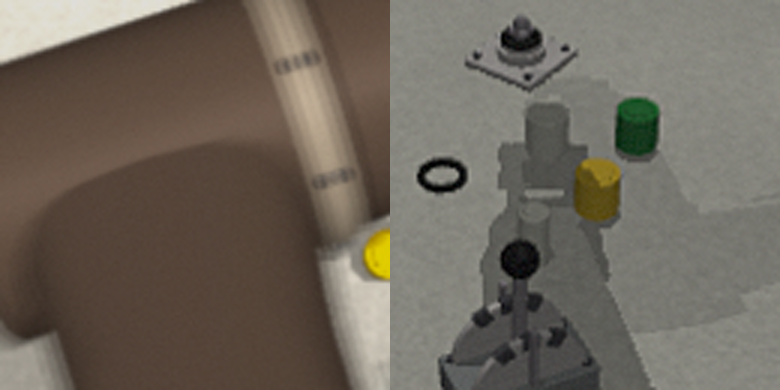

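The lever is upright: the knob shows at (262,236) in the side view, where (262.8,235.8) is expected. Next is the wide white cap.

Call:
move_arm([
  [-8,-15,-20,0,0,-2.3],
  [0,0,-30,0,0,0],
  [0,0,-30,0,0,0],
  [0,0,0,0,0,0],
  [0,0,0,0,0,0],
], claw=75)

```text
t: 8.13
eef_pos: [0.5029, -0.0598, 0.2897]
ee_rot: [3.141, 0.003, 0.006]
force: [0.2, -0.1, 0.9]
width: 0.0616
```

```bash
python3 - <<'E'
from h import *
np.set_printoptions(precision=4,suppress=True)
print(arm.get_state()['eef_pos'],arm.get_state()['width'])
b=arm.grab_frame('side')[:,:,::-1]
cv2.imwrite('pics/c6.png',cv2.resize(b[110:230,200:330],None,fx=5,fy=5,interpolation=cv2.INTER_CUBIC))
print('stud',atz('top',(384.1,198.4),.05),'side stud',atz('side',(263.2,155.5),.05))
E
```

```text
[ 0.5029 -0.0598  0.2897] 0.06158947189556107
stud [ 0.5345 -0.1992  0.05  ] side stud [ 0.5331 -0.1987  0.05  ]
```

View pics/c6.png

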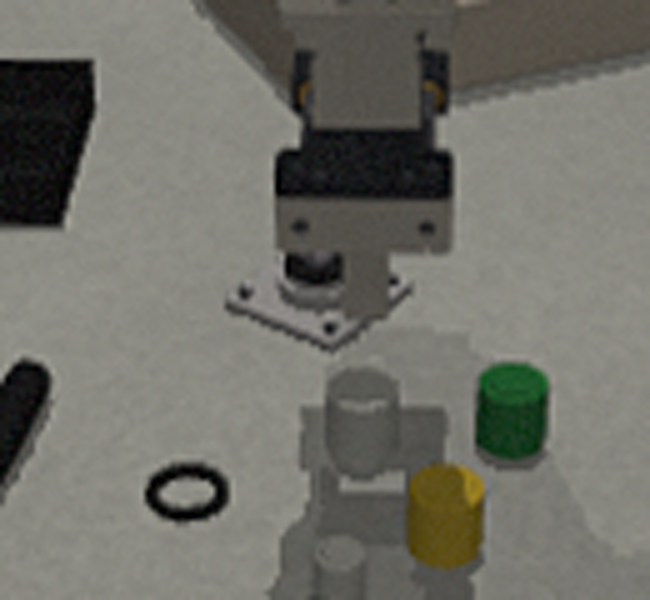

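Crop: the finger (365,280) is lined up above the white cap (360,410), and green and yellow are clear of the path. I'll descend and grip.

Call:
move_arm([
  [0,-1,-30,0,0,0],
  [0,0,-30,0,0,0],
  [0,0,-25,0,0,0],
  [0,0,-16,0,0,0],
  [0,0,0,0,0,0],
])

```text
t: 8.6
eef_pos: [0.5031, -0.0611, 0.1882]
ee_rot: [3.141, 0.002, 0.005]
force: [-0.9, 0.8, 0.4]
width: 0.0617
```

Call:
move_arm([
  [0,0,0,0,0,0],
  [0,0,0,0,0,0],
  [0,0,0,0,0,0],
  [0,0,0,0,0,0],
  [0,0,0,0,0,0],
], claw=255, squeeze=45)

```text
t: 9.02
eef_pos: [0.5037, -0.0615, 0.1908]
ee_rot: [-3.141, -0.003, 0.005]
force: [-0.9, 0.9, 7.8]
width: 0.0377
```

Call:
move_arm([
  [0,0,0,0,0,0],
  [0,0,0,0,0,0],
  [0,0,0,0,0,0],
  [0,0,0,0,0,0],
  [0,0,0,0,0,0],
])

```text
t: 9.43
eef_pos: [0.5037, -0.0615, 0.1908]
ee_rot: [-3.141, -0.003, 0.005]
force: [-1.3, 1.5, 8.0]
width: 0.0376
```

Call:
move_arm([
  [0,0,30,0,0,0],
  [0,0,35,0,0,0],
  [0,0,35,0,0,0],
  [6,-25,0,0,0,0],
  [5,-25,0,0,0,0],
])

```text
t: 9.85
eef_pos: [0.515, -0.1114, 0.293]
ee_rot: [-3.141, -0.007, 0.007]
force: [-0.3, 0.4, -1.2]
width: 0.0379
```

Call:
move_arm([
  [8,-30,0,0,0,0],
  [7,-30,0,0,0,0],
  [5,-29,0,0,0,0],
  [0,0,0,0,0,0],
  [0,0,0,0,0,0],
])

```text
t: 10.27
eef_pos: [0.5338, -0.2021, 0.2894]
ee_rot: [-3.141, 0.0, 0.001]
force: [0.3, 0.5, -0.7]
width: 0.0374
```

```bash
python3 - <<'E'
from h import *
np.set_printoptions(precision=4,suppress=True)
s=arm.get_state();print(s['eef_pos'],s['ee_rot'],s['force'],s['moment'],s['width'])
b=arm.grab_frame('side')[:,:,::-1]
cv2.imwrite('pics/c7.png',cv2.resize(b[100:190,215:315],None,fx=6,fy=6,interpolation=cv2.INTER_CUBIC))
p=s['eef_pos'];z=p[2]-.1908
f=lambda q:(q-[215,100]+.5)*6
print('cap top/rim expected crop px',f(proj('side',(p[0]-.0005,p[1],z+.038))),f(proj('side',(p[0]-.0005,p[1],z))),'stud',f(proj('side',(.534,-.2,.05))))
E
```

```text
[ 0.5338 -0.2021  0.2894] [-3.1415  0.      0.0014] [ 0.2524  0.5327 -0.6592] [ 0.0196 -0.0266  0.023 ] 0.03736546935494475
cap top/rim expected crop px [290.9749 170.0835] [291.4753 242.9923] stud [290.4107 334.5268]
```

View pics/c7.png

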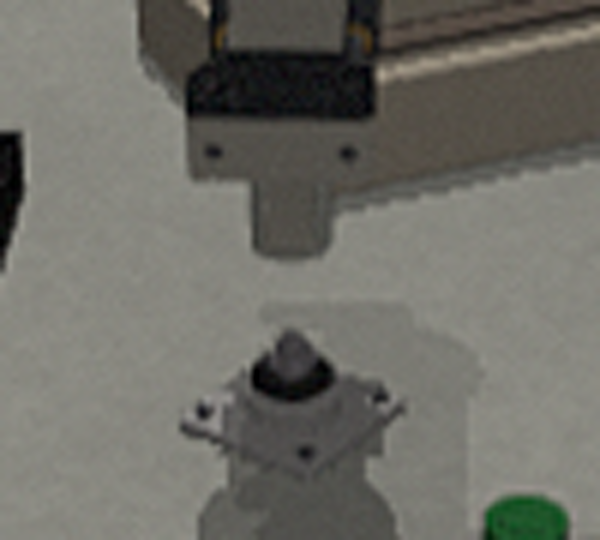

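The held cap and the stud line up in image x (291 vs 291 in the crop), and y agrees from the top measurement. I'll lower it in stages.

Call:
move_arm([
  [0,1,-15,0,0,0],
  [0,0,-15,0,0,0],
  [0,0,-8,0,0,0],
  [0,0,-5,0,0,0],
  [0,0,0,0,0,0],
])

```text
t: 10.73
eef_pos: [0.5337, -0.199, 0.2456]
ee_rot: [-3.141, 0.002, 0.005]
force: [-0.0, 0.3, -0.1]
width: 0.0373
```

Call:
move_arm([
  [0,0,-3,0,0,0],
  [0,0,-3,0,0,0],
  [0,0,-2,0,0,0],
  [0,0,0,0,0,0],
  [0,0,0,0,0,0],
])

```text
t: 11.15
eef_pos: [0.5341, -0.1997, 0.2385]
ee_rot: [3.142, -0.0, 0.004]
force: [-0.3, 0.1, 0.1]
width: 0.0376
```

Call:
move_arm([
  [0,-1,-2,0,0,0],
  [0,0,-2,0,0,0],
  [0,0,-2,0,0,0],
  [0,0,-2,0,0,0],
  [0,0,0,0,0,0],
])

```text
t: 11.57
eef_pos: [0.5338, -0.2007, 0.2298]
ee_rot: [-3.141, 0.001, 0.004]
force: [-1.3, -0.4, -0.4]
width: 0.0371
```

Call:
move_arm([
  [0,0,-2,0,0,0],
  [0,0,-2,0,0,0],
  [0,0,-2,0,0,0],
  [0,0,0,0,0,0],
  [0,0,0,0,0,0],
], squeeze=60)

```text
t: 11.98
eef_pos: [0.5342, -0.2012, 0.2252]
ee_rot: [3.14, -0.001, 0.005]
force: [-2.2, -3.3, 7.0]
width: 0.0375
```

Call:
move_arm([
  [0,0,-2,0,0,0],
  [0,0,-2,0,0,0],
  [0,0,0,0,0,0],
  [0,0,0,0,0,0],
  [0,0,0,0,0,0],
])

```text
t: 12.4
eef_pos: [0.5336, -0.201, 0.2193]
ee_rot: [3.142, 0.002, 0.004]
force: [1.5, -5.6, -8.6]
width: 0.037
```

The force went through the click (up to +7 N, then −8.6 N). I'll keep pressing, easing the side load slightly.

Call:
move_arm([
  [0,-0.5,-1.5,0,0,0],
  [0,0,-1.5,0,0,0],
  [0,0,-1,0,0,0],
  [0,0,0,0,0,0],
  [0,0,0,0,0,0],
])

```text
t: 12.82
eef_pos: [0.5338, -0.2012, 0.2168]
ee_rot: [3.141, 0.001, 0.005]
force: [-3.1, -2.8, 4.3]
width: 0.0374
```

Call:
move_arm([
  [0,0,-1,0,0,0],
  [0,0,0,0,0,0],
  [0,0,0,0,0,0],
  [0,0,0,0,0,0],
  [0,0,0,0,0,0],
])

```text
t: 13.23
eef_pos: [0.5337, -0.2012, 0.2162]
ee_rot: [3.141, 0.0, 0.005]
force: [-5.5, -2.1, 8.2]
width: 0.0371
```

Call:
move_arm([
  [0,0,-1,0,0,0],
  [0,0,-1,0,0,0],
  [0,0,0,0,0,0],
  [0,0,0,0,0,0],
  [0,0,0,0,0,0],
])

```text
t: 13.65
eef_pos: [0.5338, -0.2012, 0.2148]
ee_rot: [3.141, 0.0, 0.005]
force: [-6.6, -0.4, 13.0]
width: 0.0373
```

Call:
move_arm([
  [0,0,-1,0,0,0],
  [0,0,0,0,0,0],
  [0,0,0,0,0,0],
  [0,0,0,0,0,0],
  [0,0,0,0,0,0],
])

```text
t: 14.07
eef_pos: [0.5338, -0.2012, 0.2147]
ee_rot: [3.141, -0.0, 0.005]
force: [-8.8, 1.4, 22.1]
width: 0.0372
```

It has bottomed: z stopped at 0.2147 (rim 23.9 mm) as force rose to 22 N. I'll ease the side load, confirm it's steady, and check the lever.

Call:
move_arm([
  [-0.5,0,0,0,0,0],
  [0,0,0,0,0,0],
  [0,0,0,0,0,0],
  [0,0,0,0,0,0],
  [0,0,0,0,0,0],
])

```text
t: 14.48
eef_pos: [0.5336, -0.2012, 0.2147]
ee_rot: [3.141, -0.001, 0.005]
force: [-8.0, 0.4, 21.0]
width: 0.0372
```

Call:
move_arm([
  [0,0,0,0,0,0],
  [0,0,0,0,0,0],
  [0,0,0,0,0,0],
  [0,0,0,0,0,0],
  [0,0,0,0,0,0],
])

```text
t: 14.9
eef_pos: [0.5336, -0.2012, 0.2147]
ee_rot: [3.141, -0.001, 0.005]
force: [-8.0, 1.2, 20.0]
width: 0.0372
```

```bash
python3 - <<'E'
from h import *
b=arm.grab_frame('side')[:,:,::-1]
print([(r['xy'],r['score']) for r in arm.spot_point('knob','side')])
s=arm.get_state();print(s['eef_pos'],s['force'],s['width'])
cv2.imwrite('pics/c8.png',cv2.resize(b[110:300,200:330],None,fx=3,fy=3,interpolation=cv2.INTER_CUBIC))
E
```

```text
[([261.3, 236.0], 0.71)]
[ 0.53360184 -0.20118922  0.2146635 ] [-7.8788837   1.00877394 20.11268328] 0.036949471403673176
```

View pics/c8.png

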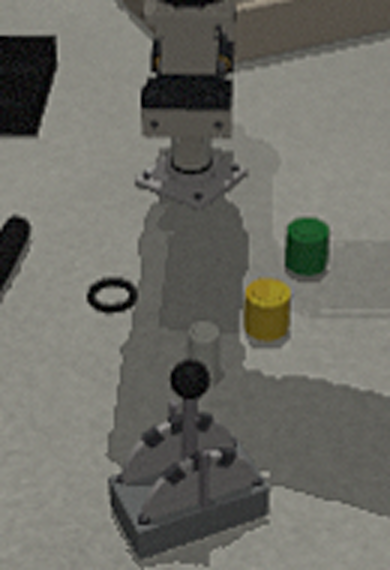

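The cap is seated over the gasket and the lever is upright (knob (190,379) in the crop). The push is steady at 20 N, so I'm handing in.

```bash
python3 -c "
from station import arm
print(arm.job_done());s=arm.get_state();print(s['t'],s['eef_pos'],s['force'])"
```

```text
the job is handed in; nothing more can be done
None
the job is handed in; nothing more can be done
```

The lever is in the middle notch and the wide white cap is snapped onto the stud. I handed the job in at about 15 s with the arm still pressing the cap down; no verdict is reported.

- **Lever:** I gripped the knob, swung it through the arc and released it. In the last side picture the knob is at (261,236), where (263,236) is expected for upright.
- **Click:** The force on the tool rose to about +7 N, then fell to −8.6 N with the rim at about 28.5 mm.
- **Fully home:** Pressing on, the height stopped changing with the rim at about 23.9 mm, against 24 mm for fully home. The push held steady at about 20 N. The rim height is worked out from the gripper's height and assumes the cap did not slip in the grip; I could not read the gasket directly.
- **Checks that disagreed:** A sideways load of about 8 N in x remained after I eased it by 0.5 mm. The top and side cameras also differed by up to 5 mm in y for the port. I used the top view, whose value for the cap matched where the gripper actually closed on it.
- **Other things:** The arm was not brought near the bystanders. The O-ring and narrow cap looked unmoved in the last crop; the jar, wrench and most of the screwdriver were outside it.

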